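# Load the tape stand and lock it

### The job

Load the orange roll of tape into the blue tape stand: slip it over the steel post and push it straight down, together with the black plate under it, until it is fully home. Then swing the yellow keeper arm round over the roll until it stops, so the roll is locked in.

Things in the scene. Friction and masses are not known exactly. Their poses are not given: they have to be found in the camera images.
- roll_orange: Roll of orange paper tape standing flat on the table, axis upright: outside diameter 60 mm, 40 mm tall, plain through-bore 28 mm, about 90 g. Origin: centre of its underside; z up. Same-sized blue and green rolls near it are not wanted. Fully home on the stand its underside is 28 mm and its top 68 mm above the table.
- stand: Fixed blue tape stand. Origin: on the table under the post's axis; z up. Heights over table: base 0-20 mm (x -65..65, y -55..110); steel post, 20 mm diameter, tapers from 46 mm to a blunt 8 mm tip at 62 mm. Black plate round it, 66 mm across, carries the roll: top starts at 44-48 mm, slides down to a stop at 28 mm; about 6 N push, no spring, stays where left.
- keeper (a joint): Yellow arm on an upright hinge at stand x 0, y +70 mm (rad). 0: pointing 150 deg counterclockwise from stand x, away from the post; grows counterclockwise (from above) to a stop at 2.094, pointing along stand -y over the post. Starts 0-0.35; light friction, stays where left. Arm 18 mm wide, 72-82 mm above the table, 92 mm long; it passes over the roll only if the roll is pushed home.
- keeper_pin (a point): Top of the upright steel pin on the keeper arm, 85 mm from the hinge axis: round, 12 mm in diameter, standing 35 mm above the arm, from 82 to 117 mm above the table. Pinch it or push it sideways (about 0.6 N) to turn the keeper.
Things that resemble listed ones, but are neither listed nor needed, are in the scene too. Of the things that look like the roll_orange, take the one that is farthest to the robot's left at the start.

How it is judged:
On the way:
1. the orange roll is on the post and pushed fully home (horizontal distance between roll_orange and stand below 0.01 m and z of roll_orange in the frame of stand below 0.034 m and angle between the z axis of roll_orange and the z axis of stand, either way round below 0.17 rad), for 0.2 s.
At the end, for the whole second after the job is handed in: The orange roll is on the post within 10 mm of its axis and 10 degrees of upright, its underside less than 34 mm above the table (home is 28 mm), at rest, and the keeper is turned over it past 1.85 rad (stop at 2.094) (all of step 1 and value of joint keeper above 1.85 rad and linear speed of roll_orange below 0.02 m/s); the robot touches nothing.
It also fails if it takes over 51 s, if anything falls off the work surface, if the arm or the gripper's body presses on something with over 40 N, if the wrist force passes 120 N, or if a joint passes its speed limit or range.

### The arm

A 6-joint arm with a two-finger parallel gripper is mounted at the origin on the work surface. World frame = base frame: x ahead of the robot, y to its left, z up, the work surface at z = 0. Lengths are in m, angles in rad, forces in N, time in s.
With the tool pointing down it reaches from about 0.35 to 0.775 m from the base axis. Payload 7.3 kg.
Tool frame: the origin (TCP) lies on the centre line of the jaws, within the pads' length; the fingertips stand 17 mm ahead of it and the grasp point (between the pads) lies 2 mm behind it (nose_length is the distance from the TCP to the fingertips, in m); z points along the fingers, y is the line along which they close (so a half turn about z gives the same grasp; the last joint's range is limited). The gripper opens to 92 mm and grips with 3 to 60 N. Pads are 19 mm wide; open, the fingers measure 130 mm over their backs; the gripper's body (75 mm by 190 mm) begins 47 mm behind the grasp point.
Start: joints at [1.152, 0.342, 1.524, -0, 1.275, -0.146], TCP at [0.141, 0.506, 0.244] pointing down, gripper open.
Joint ranges: [-2.53, 2.53], [-0.77, 2.02], [0.04, 2.7], [-1, 4.14], [0.28, 2.66], [-3.11, 3.11]. Speed limits (rad/s): [2.57, 2.57, 3.14, 3.14, 3.14, 3.14].

### API

Orientations are given as a rotation vector (axis times angle).
In Python, from station import sense, snapshot, job_done, nose_length gives the robot as it stands. The module is installed in compiled form; this text tells all that it offers.
- The arm moves only by the tool move_arm, never from a script. Its argument "rows" is a list that holds one entry, the list of rows, each a list of 7 numbers: the opening, from 0 (shut) to 1 (fully open), then the shift along the tool's x, y, z in mm, then the turn, a rotation vector about the tool's x, y, z in units of 5 degrees (1.0 is 5 degrees). In form: [[[hand, x, y, z, rx, ry, rz], ...]]. A call has 1 to 10 rows; each row shifts and turns the commanded pose from where the row before left it, along the tool's axes as they then stand; what a row does not reach is not made up. A row lasts 1/10 s, in which the tool goes at most 50 mm and 8.59 degrees, less where a joint would pass 70% of its speed; a pose out of reach is approached as far as the arm can. A call is refused whole if a number of a shift passes 50 or a number of a turn 1, either way. A call with a gripper value outside its range is refused whole. The fingers move at their own pace and stop on an object; "grip_force" is the grip in N (left out, the last holds). Time passes only in rows, so rows that do not move let the fingers close. It gives the time, the measured TCP pose, the force, the opening and the grip force at its end, in the units of the state.
- sense(): the state, without advancing time (a new reading comes with each control period).
- snapshot(name): name is "side" or "top"; returns a dict with "img" (420x560x3 uint8, red, green, blue), "fx", "fy", "cx", "cy" (pixels), "R" (3x3) and "t" (3): a world point X has camera coordinates R X + t. Camera axes: x right, y down, z forward; pixel columns grow to the right and rows downward; lengths in m; the calibration is good to about 2 mm. A picture is of the moment at which its call begins. There is no depth.
- job_done(): hands the job in; it is judged then, once.
The state is a dict: "clock": time; "joints": joint angles; "joint_velocities": joint speeds; "effort": joint torques, N m; "tool_pos": TCP position; "ee_rot": TCP orientation; "wrist_force": force on the tool from outside, world axes, zero at the start; "moment": the same for the moment, N m; "gripper_width": finger opening in m; "gripper_force": force on a finger pad.
Only numpy, scipy, OpenCV 4.12 (cv2) and the standard library are available. Lean on these libraries where they do the work, as an engineer would, in place of code of your own. Each camera call takes 0.05 s, during which the arm holds its last target. There are 200 camera calls.

## Working session

There is one attempt and no reset: what is moved stays moved. The work goes in short steps, Python scripts to look and compute and a tool call to move; the robot and the scene stay as the last step left them, time stands still between calls to the robot, and variables do not carry over. Pictures are saved under pics/ and viewed, at most 10 in all, crops included, and the job is handed in when it is done.

Besides the shell and the picture viewer there is one more tool, called after "Call:" as name(argument=value, ...) on one line, values as JSON. move_arm: Moves the arm, as the interface text tells. Its arguments: {"type":"object","properties":{"rows":{"type":"array","items":{"type":"array","items":{"type":"array","items":{"type":"number"}}}},"grip_force":{"type":"number"}},"required":["rows"]}

```bash
mkdir -p pics; cat > h.py <<'E'
import numpy as np, cv2
from station import *
def ray(s,u,v,z):
    d=s["R"].T@np.array([(u-s["cx"])/s["fx"],(v-s["cy"])/s["fy"],1]); c=-s["R"].T@s["t"]
    return c+d*(z-c[2])/d[2]
def proj(s,X):
    p=s["R"]@np.array(X)+s["t"]; return s["fx"]*p[0]/p[2]+s["cx"], s["fy"]*p[1]/p[2]+s["cy"]
E
python3 - <<'E'
from h import *
for n in("top","side"):
    s=snapshot(n); cv2.imwrite(f"pics/{n}0.png",s["img"][:,:,::-1]); print(n,s["fx"],s["cx"],s["cy"],s["R"].round(3).tolist(),(-s["R"].T@s["t"]).round(3))
st=sense(); print(st["clock"],st["tool_pos"],st["ee_rot"],st["gripper_width"],nose_length)
from scipy.spatial.transform import Rotation as Ro
print(Ro.from_rotvec(st["ee_rot"]).as_matrix().round(3))
E
```

```text
top 404.5954583055697 275.9298048423369 213.5311761038598 [[-0.002, -1.0, 0.006], [-0.981, 0.001, -0.194], [0.194, -0.007, -0.981]] [ 0.338 -0.092  1.056]
side 501.90170753017895 278.06967056547063 206.24168169015488 [[-0.985, -0.175, 0.007], [-0.124, 0.669, -0.733], [0.124, -0.722, -0.68]] [0.372 0.797 0.936]
0.1 [0.14128393 0.505277   0.24313205] [-4.27127848e-01 -3.11205787e+00  2.07011288e-03] 0.0915549081738872 0.017
[[-0.963  0.269 -0.001]
 [ 0.269  0.963 -0.001]
 [ 0.    -0.001 -1.   ]]
```

View pics/top0.png

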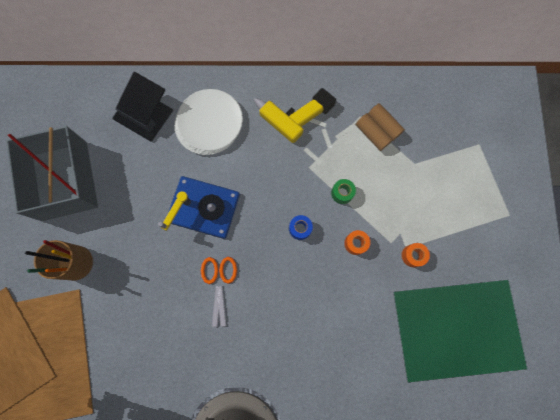

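View pics/side0.png

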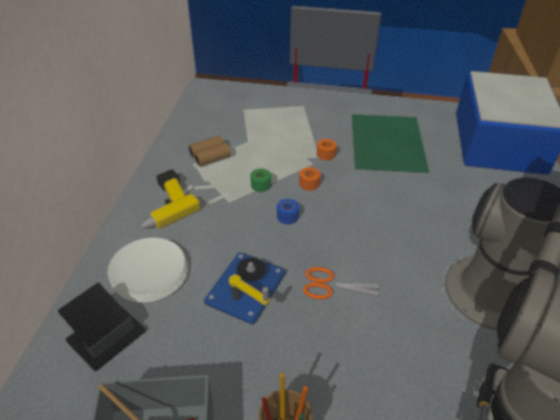

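```bash
cat > fit.py <<'E'
from h import *
from scipy.optimize import minimize
T=np.linspace(0,2*np.pi,40,endpoint=False)
def mask(s,lo,hi,near):
    m=cv2.inRange(cv2.cvtColor(s["img"],cv2.COLOR_RGB2HSV),lo,hi)
    m=cv2.morphologyEx(m,cv2.MORPH_CLOSE,np.ones((3,3)))
    n,l,st,c=cv2.connectedComponentsWithStats(m)
    ok=[i for i in range(1,n) if st[i,4]>60]
    i=min(ok,key=lambda i:np.hypot(*(c[i]-near))); p=cv2.findNonZero((l==i).astype(np.uint8))
    return cv2.convexHull(p).reshape(-1,2).astype(np.float32)
def hull(s,P): return cv2.convexHull(np.array([proj(s,p) for p in P],np.float32)).reshape(-1,2)
def cost(S,H,P):
    c=0
    for s,h in zip(S,H):
        g=hull(s,P); a,b=cv2.contourArea(g),cv2.contourArea(h); i=cv2.intersectConvexConvex(g,h)[0]; c+=1-i/(a+b-i)
    return c
def cyl(x,r,z0,z1): return [(x[0]+r*np.cos(t),x[1]+r*np.sin(t),z) for t in T for z in(z0,z1)]
def box(q):
    c,s=np.cos(q[2]),np.sin(q[2]); return [(q[0]+c*a-s*b,q[1]+s*a+c*b,z) for a in(-.065,.065) for b in(-.055,.11) for z in(0,.02)]
def opt(S,H,f,x0,d):
    sx=np.vstack([x0]+[np.array(x0)+np.eye(len(x0))[i]*d[i] for i in range(len(x0))])
    r=minimize(lambda q:cost(S,H,f(q)),x0,method="Nelder-Mead",options=dict(initial_simplex=sx,xatol=1e-4,fatol=1e-5)); return r.x,r.fun
E
python3 - <<'E'
from fit import *
t,s=snapshot("top"),snapshot("side"); S=[t,s]
H=[mask(t,(3,150,90),(16,255,255),(358,242)),mask(s,(3,150,90),(16,255,255),(310,178))]
print([cv2.boundingRect(h) for h in H])
f=lambda q:cyl(q,.03,0,.04); x0=ray(t,358,242,.03)[:2]
print("roll",x0,opt(S,H,f,x0,(.01,.01)),*[opt([a],[b],f,x0,(.01,.01)) for a,b in zip(S,H)])
H=[mask(t,(105,140,50),(125,255,255),(205,207)),mask(s,(105,140,50),(125,255,255),(245,288))]
print([cv2.boundingRect(h) for h in H])
x0=[*ray(t,211,209,.05)[:2],-.3]
print("stand",x0,opt(S,H,box,x0,(.01,.01,.1)),*[opt([a],[b],box,x0,(.01,.01,.1)) for a,b in zip(S,H)])
a=cv2.resize(t["img"][170:250,150:250],None,fx=5,fy=5,interpolation=2)
b=cv2.resize(s["img"][245:325,195:295],None,fx=5,fy=5,interpolation=2)
cv2.imwrite("pics/crop1.png",cv2.resize(np.hstack([a,b]),(800,320))[:,:,::-1])
E
```

```text
[(345, 230, 25, 25), (300, 168, 20, 22)]
roll [ 0.46645732 -0.30802106] (array([ 0.46849137, -0.30852934]), np.float64(0.3253598329742675)) (array([ 0.46654939, -0.30561862]), np.float64(0.1109049607489151)) (array([ 0.47293174, -0.31211943]), np.float64(0.20966626256828735))
[(172, 177, 67, 61), (205, 257, 58, 66)]
stand [np.float64(0.5487948553677797), np.float64(0.06632697230566069), -0.3] (array([ 0.55637818,  0.06443554, -0.27174981]), np.float64(0.5661829971479831)) (array([ 0.5574809 ,  0.07012007, -0.29936698]), np.float64(0.09699730668909512)) (array([ 0.56576608,  0.06066671, -0.25543696]), np.float64(0.4638685389831989))
```

View pics/crop1.png

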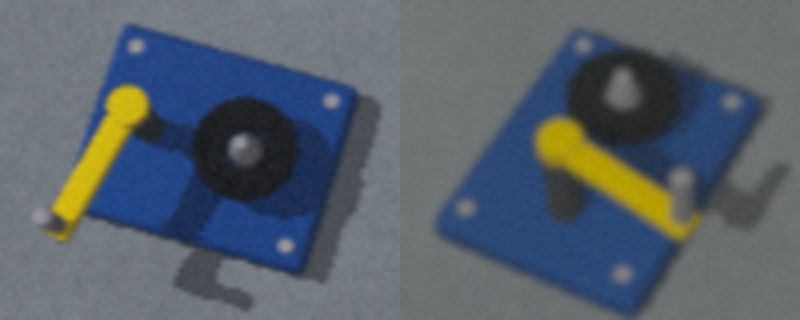

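```bash
python3 - <<'E'
from fit import *
t,s=snapshot("top"),snapshot("side")
for n,a,b,z in [("plate",(211.4,207.1),(251.2,269.2),.046),("tip",(211.2,206),(251,263),.061),("hinge",(181.7,195.6),(235,279.6),.084),("pin",(160,223.6),(265.5,288.3),.116)]:
    print(n,ray(t,*a,z).round(4),ray(s,*b,z).round(4))
def far(s,lo,hi,box):
    u,v,w,h=box; m=np.zeros(s["img"].shape[:2],np.uint8); m[v:v+h,u:u+w]=cv2.inRange(cv2.cvtColor(s["img"],cv2.COLOR_RGB2HSV),lo,hi)[v:v+h,u:u+w]
    return cv2.convexHull(cv2.findNonZero(m)).reshape(-1,2).astype(np.float32)
H=[far(t,(100,140,50),(128,255,255),(160,172,85,75)),far(s,(100,140,50),(128,255,255),(200,248,95,80))]
print("stand",opt([t,s],H,box,[.557,.066,-.28],(.01,.01,.1)),*[opt([a],[b],box,[.557,.066,-.28],(.01,.01,.1)) for a,b in zip((t,s),H)])
# roll bore/top ring via dark hole not needed; loose mask
H=[mask(t,(0,110,40),(20,255,255),(358,242)),mask(s,(0,110,40),(20,255,255),(310,178))]
f=lambda q:cyl(q,.03,0,.04)
print("roll",*[opt([a],[b],f,[.467,-.306],(.01,.01)) for a,b in zip((t,s),H)],opt([t,s],H,f,[.467,-.306],(.01,.01)))
E
```

```text
plate [0.5546 0.0661 0.046 ] [0.5568 0.0724 0.046 ]
tip [0.5542 0.0643 0.061 ] [0.558  0.0668 0.061 ]
hinge [0.5755 0.1342 0.084 ] [0.577  0.1379 0.084 ]
pin [0.5    0.1749 0.116 ] [0.5028 0.1734 0.116 ]
stand (array([ 0.55639097,  0.0644282 , -0.27060672]), np.float64(0.25688476433895635)) (array([ 0.55752373,  0.07017867, -0.29611136]), np.float64(0.09343060112504453)) (array([ 0.56336258,  0.06030717, -0.28002002]), np.float64(0.15591160049123054))
roll (array([ 0.46693935, -0.30690435]), np.float64(0.07215247829053484)) (array([ 0.47109649, -0.30925775]), np.float64(0.10065196095334705)) (array([ 0.46843133, -0.30740213]), np.float64(0.20828252301229822))
```

Call:
move_arm(rows=[[[1,0,0,0,0,0,1],[1,0,0,0,0,0,1],[1,0,0,0,0,0,1],[1,0,0,0,0,0,1],[1,0,0,0,0,0,1],[1,0,0,0,0,0,1],[1,0,0,0,0,0,1],[1,0,0,0,0,0,1],[1,0,0,0,0,0,1]]])

```text
clock: 1.2
tool_pos: [0.1414, 0.5056, 0.2437]
ee_rot: [1.591, 2.709, -0.0]
wrist_force: [0.3, -0.5, -0.8]
gripper_width: 0.0917
gripper_force: 0.0
```

Call:
move_arm(rows=[[[1,0,0,0,0,0,1],[1,0,0,0,0,0,1],[1,0,0,0,0,0,1],[1,0,0,0,0,0,1],[1,0,0,0,0,0,1],[1,0,0,0,0,0,1],[1,0,0,0,0,0,1],[1,0,0,0,0,0,1],[1,0,0,0,0,0,1],[1,0,0,0,0,0,0]]])

```text
clock: 2.2
tool_pos: [0.1414, 0.5056, 0.2437]
ee_rot: [2.504, 1.898, -0.0]
wrist_force: [0.4, 0.7, -0.2]
gripper_width: 0.0918
gripper_force: 0.0
```

Call:
move_arm(rows=[[[1,-21,38,0,0,0,0],[1,-21,38,0,0,0,0],[1,-21,38,0,0,0,0],[1,-21,38,0,0,0,0],[1,-21,38,0,0,0,0],[1,-21,38,0,0,0,0],[1,-21,38,0,0,0,0],[1,-21,38,0,0,0,0],[1,-21,38,0,0,0,0],[1,-21,38,0,0,0,0]]])

```text
clock: 3.2
tool_pos: [0.4519, 0.1995, 0.2439]
ee_rot: [-2.5, -1.902, -0.001]
wrist_force: [0.9, 0.5, -0.6]
gripper_width: 0.0919
gripper_force: 0.0
```

Call:
move_arm(rows=[[[1,-43,14,0,0,0,0],[1,-43,14,0,0,0,0],[1,-43,14,0,0,0,0],[1,-43,14,0,0,0,0],[1,-43,14,0,0,0,0],[1,-43,14,0,0,0,0],[1,-43,14,0,0,0,0],[1,-43,14,0,0,0,0],[1,-43,14,0,0,0,0],[1,-43,14,0,0,0,0]]])

```text
clock: 4.2
tool_pos: [0.4695, -0.2527, 0.2438]
ee_rot: [2.5, 1.902, 0.0]
wrist_force: [0.4, -0.2, -0.8]
gripper_width: 0.0918
gripper_force: 0.0
```

Call:
move_arm(rows=[[[1,-26.5,6.5,0,0,0,0],[1,-26.5,6.5,0,0,0,0],[1,0,0,40,0,0,0],[1,0,0,40,0,0,0],[1,0,0,40,0,0,0],[1,0,0,30,0,0,0],[1,0,0,25,0,0,0],[1,0,0,20,0,0,0],[1,0,0,20,0,0,0],[1,0,0,0,0,0,0]]])

```text
clock: 5.2
tool_pos: [0.4666, -0.3042, 0.0262]
ee_rot: [-2.497, -1.898, 0.002]
wrist_force: [0.1, -0.3, 0.0]
gripper_width: 0.0918
gripper_force: 0.0
```

```bash
python3 - <<'E'
from h import *
s=snapshot("side"); print([np.round(proj(s,X)) for X in [(.468,-.307,.04),sense()["tool_pos"]]])
cv2.imwrite("pics/s2.png",cv2.resize(s["img"][120:240,240:380],None,fx=4,fy=4)[:,:,::-1])
E
```

```text
[array([311., 173.]), array([311., 177.])]
```

View pics/s2.png

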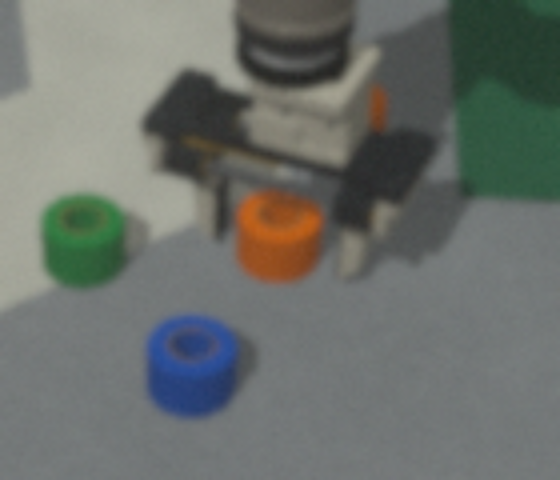

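The picture shows the orange roll (crop 280,236) centred between the open fingers, neighbours clear. Closing.

Call:
move_arm(rows=[[[1,-2,0,-4,0,0,0],[0.5,0,0,0,0,0,0],[0.5,0,0,0,0,0,0],[0.5,0,0,0,0,0,0],[0.5,0,0,0,0,0,0],[0.5,0,0,0,0,0,0],[0.5,0,0,0,0,0,0],[0.5,0,0,0,0,0,0]]], grip_force=40)

```text
clock: 6.05
tool_pos: [0.4676, -0.3073, 0.033]
ee_rot: [2.503, 1.898, 0.0]
wrist_force: [-0.3, 0.6, 3.9]
gripper_width: 0.0595
gripper_force: 40.0
```

Call:
move_arm(rows=[[[0.5,0,0,-15,0,0,0],[0.5,0,0,-35,0,0,0],[0.5,0,0,-40,0,0,0],[0.5,20,0,-30,0,0,0],[0.5,40,-2,0,0,0,0],[0.5,40,-2,0,0,0,0],[0.5,40,-2,0,0,0,0],[0.5,40,-2,0,0,0,0],[0.5,40,-2,0,0,0,0],[0.5,40,-2,0,0,0,0]]])

```text
clock: 7.05
tool_pos: [0.5259, -0.052, 0.1524]
ee_rot: [-2.503, -1.898, 0.001]
wrist_force: [-0.1, 0.7, -0.3]
gripper_width: 0.0599
gripper_force: 40.0
```

Call:
move_arm(rows=[[[0.5,40,-2,0,0,0,0],[0.5,40,-2,0,0,0,0],[0.5,30,-1,0,0,0,0],[0.5,13,0,0,0,0,0],[0.5,0,0,0,0,0,0],[0.5,0,0,0,0,0,0]]])

```text
clock: 7.65
tool_pos: [0.554, 0.0653, 0.1524]
ee_rot: [-2.503, -1.899, 0.001]
wrist_force: [-0.4, -0.6, -1.4]
gripper_width: 0.0596
gripper_force: 40.0
```

```bash
python3 - <<'E'
from fit import *
t,s=snapshot("top"),snapshot("side"); p=sense()["tool_pos"]; print(p)
print([np.round(proj(s,X)) for X in [(p[0],p[1],p[2]-.033),(.556,.066,.062)]])
cv2.imwrite("pics/s3.png",cv2.resize(s["img"][190:320,170:330],None,fx=4,fy=4)[:,:,::-1])
E
```

```text
[0.55406948 0.06468236 0.15256654]
[array([252., 245.]), array([252., 263.])]
```

View pics/s3.png

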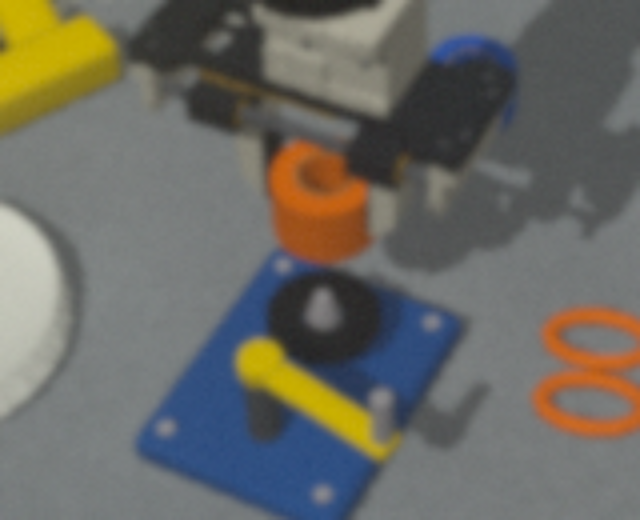

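```bash
python3 - <<'E'
from fit import *
s=snapshot("side"); p=sense()["tool_pos"]
m=cv2.inRange(cv2.cvtColor(s["img"],cv2.COLOR_RGB2HSV),(0,110,40),(20,255,255)); m[:,:232]=0;m[:,270:]=0;m[:220]=0;m[262:]=0
q=cv2.findNonZero(m).reshape(-1,2); print("obs L",q[:,0].min(),"R",q[:,0].max(),"bot",q[:,1].max(),"top",q[:,1].min())
for X in [p[:2],p[:2]+[0.005,0],p[:2]+[0,.005]]:
    h=hull(s,cyl(X,.03,p[2]-.033,p[2]+.007)); print(X,h.min(0),h.max(0))
print("bore",ray(s,251.7,233,p[2]+.007), "tip",ray(s,251,263,.061))
E
```

```text
obs L 237 R 262 bot 255 top 225
[0.55414898 0.0647054 ] [237.64517 222.61276] [265.71332 255.31644]
[0.55914898 0.0647054 ] [235.37605 222.32176] [263.48807 255.00233]
[0.55414898 0.0697054 ] [237.10193 224.19633] [265.27515 257.0338 ]
bore [0.55354128 0.06630801 0.15968101] tip [0.55800738 0.06676492 0.061     ]
```

Side picture: roll (crop 321,200) sits right over the post (323,305); nudging by ~2 mm and lowering.

Call:
move_arm(rows=[[[0.5,2.5,1.5,10,0,0,0],[0.5,0,0,20,0,0,0],[0.5,0,0,15,0,0,0],[0.5,0,0,5,0,0,0],[0.5,0,0,5,0,0,0],[0.5,0,0,5,0,0,0],[0.5,0,0,5,0,0,0],[0.5,0,0,0,0,0,0]]])

```text
clock: 8.6
tool_pos: [0.5562, 0.0681, 0.0873]
ee_rot: [-2.503, -1.898, 0.001]
wrist_force: [0.2, 0.0, -0.9]
gripper_width: 0.0599
gripper_force: 40.0
```

Call:
move_arm(rows=[[[0.5,0,0,3,0,0,0],[0.5,0,0,3,0,0,0],[0.5,0,0,3,0,0,0],[0.5,0,0,3,0,0,0],[0.5,0,0,0,0,0,0]]])

```text
clock: 9.1
tool_pos: [0.5565, 0.0681, 0.0756]
ee_rot: [2.503, 1.899, 0.0]
wrist_force: [-0.0, -0.3, -0.6]
gripper_width: 0.0598
gripper_force: 40.0
```

Call:
move_arm(rows=[[[0.5,0,0,3,0,0,0],[0.5,0,0,3,0,0,0],[0.5,0,0,3,0,0,0],[0.5,0,0,2,0,0,0],[0.5,0,0,0,0,0,0]]])

```text
clock: 9.6
tool_pos: [0.5565, 0.0681, 0.0646]
ee_rot: [2.503, 1.899, 0.0]
wrist_force: [-0.2, 0.2, 2.3]
gripper_width: 0.0598
gripper_force: 40.0
```

Call:
move_arm(rows=[[[0.5,0,0,1.5,0,0,0],[0.5,0,0,1.5,0,0,0],[0.5,0,0,1,0,0,0],[0.5,0,0,1,0,0,0],[0.5,0,0,0,0,0,0]]])

```text
clock: 10.1
tool_pos: [0.5566, 0.0682, 0.0608]
ee_rot: [2.502, 1.899, 0.001]
wrist_force: [-4.9, 0.6, 12.7]
gripper_width: 0.0596
gripper_force: 40.0
```

```bash
python3 - <<'E'
from h import *
s=snapshot("side"); print(sense()["wrist_force"])
cv2.imwrite("pics/s4.png",cv2.resize(s["img"][210:320,170:330],None,fx=5,fy=5)[:,:,::-1])
E
```

```text
[-4.66611339  0.51268126 12.95747073]
```

View pics/s4.png

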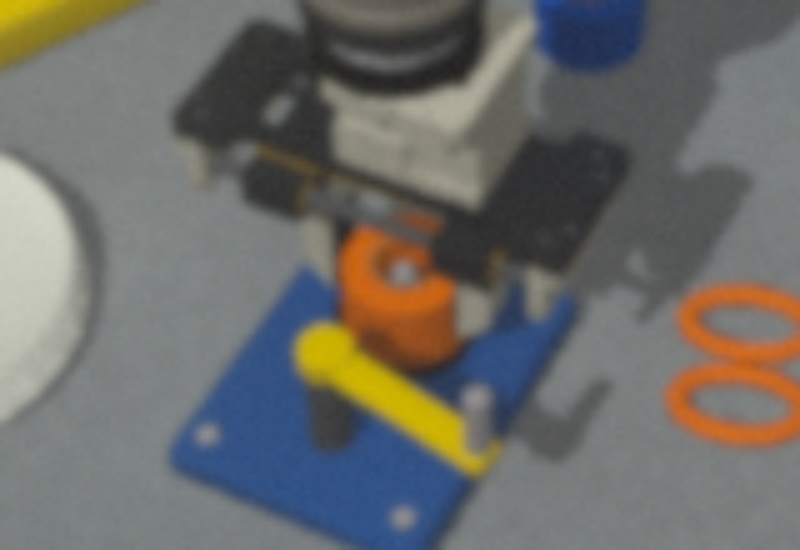

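The roll is down on the post (post tip in bore at crop 403,272), plate on its stop by force and height. Release, rise.

Call:
move_arm(rows=[[[0.5,0,0,1,0,0,0],[0.5,0,0,0,0,0,0],[0.5,0,0,-1,0,0,0],[1,0,0,0,0,0,0],[1,0,0,0,0,0,0],[1,0,0,0,0,0,0],[1,0,0,0,0,0,0],[1,0,0,0,0,0,0],[1,0,0,-5,0,0,0],[1,0,0,-10,0,0,0]]])

```text
clock: 11.15
tool_pos: [0.5559, 0.0681, 0.0746]
ee_rot: [-2.502, -1.898, 0.002]
wrist_force: [0.3, -0.1, -0.4]
gripper_width: 0.0913
gripper_force: 0.0
```

Call:
move_arm(rows=[[[1,0,0,-20,0,0,0],[1,0,0,-30,0,0,0],[1,0,0,-35,0,0,0],[0,0,0,-35,0,0,0],[0,0,0,0,0,0,0]]])

```text
clock: 11.65
tool_pos: [0.5591, 0.0682, 0.2009]
ee_rot: [2.497, 1.895, 0.014]
wrist_force: [-0.3, -0.4, -0.1]
gripper_width: 0.0802
gripper_force: 0.0
```

```bash
python3 - <<'E'
from fit import *
s=snapshot("side")
H=[mask(s,(0,110,40),(20,255,255),(251,270))]
for z in(.022,.028,.034,.04): print(z,opt([s],H,lambda q:cyl(q,.03,z,z+.04),[.556,.066],(.01,.01)))
cv2.imwrite("pics/s5.png",cv2.resize(s["img"][210:320,170:330],None,fx=5,fy=5)[:,:,::-1])
E
```

```text
0.022 (array([0.56028857, 0.06556771]), np.float64(0.06534173200006943))
0.028 (array([0.55917305, 0.07022398]), np.float64(0.0739313180033001))
0.034 (array([0.55803515, 0.07487167]), np.float64(0.08308717551793154))
0.04 (array([0.55689403, 0.07967922]), np.float64(0.09282564376929037))
```

View pics/s5.png

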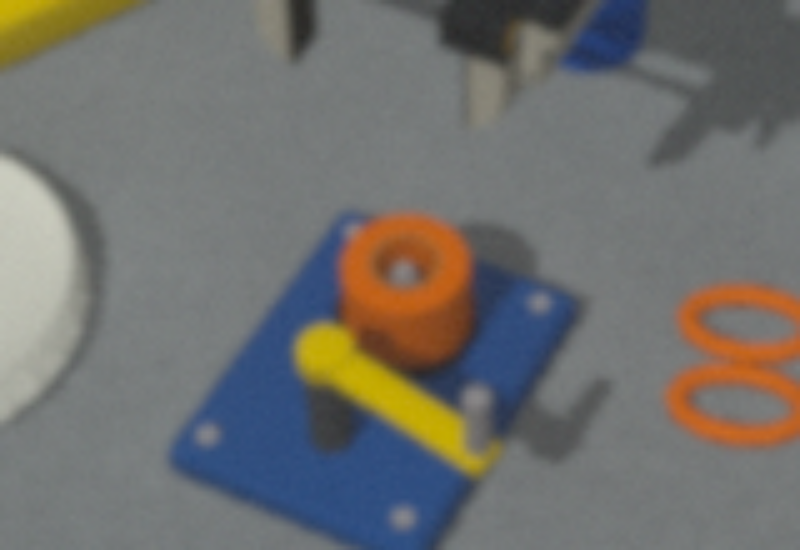

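Roll stands home (fit z≈28 mm, post tip at crop 403,272), keeper untouched. Now turn the tool to straddle the pin.

Call:
move_arm(rows=[[[0.28,0,0,0,0,0,-1],[0.28,0,0,0,0,0,-1],[0.28,0,0,0,0,0,-1],[0.28,0,0,0,0,0,-1],[0.28,0,0,0,0,0,-1],[0.28,0,0,0,0,0,-1],[0.28,0,0,0,0,0,-1],[0.28,0,0,0,0,0,-1]]])

```text
clock: 12.5
tool_pos: [0.5557, 0.0681, 0.1938]
ee_rot: [-1.697, -2.642, 0.002]
wrist_force: [0.3, 0.7, 0.0]
gripper_width: 0.0255
gripper_force: 0.0
```

Call:
move_arm(rows=[[[0.28,0,0,0,0,0,-1],[0.28,0,0,0,0,0,-1],[0.28,0,0,0,0,0,-1],[0.28,0,0,0,0,0,-1],[0.28,0,0,0,0,0,-1],[0.28,0,0,0,0,0,-1],[0.28,0,0,0,0,0,-1],[0.28,0,0,0,0,0,-0.6],[0.28,0,0,0,0,0,0]]])

```text
clock: 13.4
tool_pos: [0.5558, 0.0681, 0.1939]
ee_rot: [-0.749, -3.049, 0.0]
wrist_force: [0.3, -0.9, 0.1]
gripper_width: 0.0256
gripper_force: 0.0
```

```bash
python3 - <<'E'
from h import *
from scipy.spatial.transform import Rotation as Ro
st=sense(); R=Ro.from_rotvec(st["ee_rot"]).as_matrix(); print(R.round(3),st["tool_pos"],st["gripper_width"])
print((R.T@(np.array([.5014,.174,.109])-st["tool_pos"])*1000).round(1))
# arc: per-row shift in tool frame for 5 deg ccw about hinge, pin at start
h=np.array([.5763,.1353,0]);p=np.array([.5014,.174,0]);a=Ro.from_rotvec([0,0,np.radians(5)])
print(R.T@(a.apply(p-h)-(p-h))*1000)
E
```

```text
[[-0.886  0.463 -0.002]
 [ 0.463  0.886  0.   ]
 [ 0.002 -0.001 -1.   ]] [0.55582268 0.06812271 0.19389743] 0.025626504430999175
[97.2 68.7 85. ]
[-3.57235059e-01 -7.34617243e+00  4.74064236e-03]
```

Call:
move_arm(rows=[[[0.28,32.4,23,0,0,0,0],[0.28,32.4,23,0,0,0,0],[0.28,32.4,22.7,10,0,0,0],[0.28,0,0,25,0,0,0],[0.28,0,0,10,0,0,0],[0.28,0,0,8,0,0,0],[0.28,0,0,0,0,0,0]]])

```text
clock: 14.1
tool_pos: [0.5021, 0.1733, 0.1408]
ee_rot: [-0.752, -3.048, 0.001]
wrist_force: [0.2, 0.1, -0.2]
gripper_width: 0.0258
gripper_force: 0.0
```

```bash
python3 - <<'E'
from h import *
s=snapshot("side"); 
t=snapshot("top")
a=cv2.resize(s["img"][230:320,210:310],(400,360)); b=cv2.resize(t["img"][180:270,110:210],(400,360))
cv2.imwrite("pics/s6.png",np.hstack([a,b])[:,:,::-1])
E
```

```text
(no output)
```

View pics/s6.png

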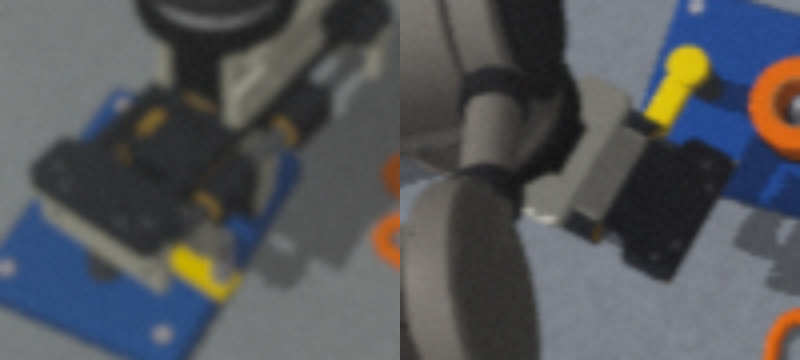

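The pin (left crop 225,260) is just under the fingers; descending gently with force check.

Call:
move_arm(rows=[[[0.28,0,0,5,0,0,0],[0.28,0,0,5,0,0,0],[0.28,0,0,5,0,0,0],[0.28,0,0,0,0,0,0]]])

```text
clock: 14.6
tool_pos: [0.5017, 0.1739, 0.1259]
ee_rot: [-0.75, -3.049, 0.001]
wrist_force: [0.5, -0.0, -0.2]
gripper_width: 0.0257
gripper_force: 0.0
```

Call:
move_arm(rows=[[[0.28,0,0,6,0,0,0],[0.28,0,0,6,0,0,0],[0.28,0,0,5,0,0,0],[0.28,0,0,0,0,0,0]]])

```text
clock: 15.0
tool_pos: [0.5016, 0.174, 0.1088]
ee_rot: [-0.75, -3.049, 0.001]
wrist_force: [-0.1, 0.2, 0.1]
gripper_width: 0.0259
gripper_force: 0.0
```

Call:
move_arm(rows=[[[0.05,0,0,0,0,0,0],[0.05,0,0,0,0,0,0],[0.05,0,0,0,0,0,0],[0.05,0,0,0,0,0,0]]], grip_force=4)

```text
clock: 15.4
tool_pos: [0.5023, 0.1741, 0.1099]
ee_rot: [0.75, 3.05, 0.0]
wrist_force: [0.2, 0.5, -0.6]
gripper_width: 0.0117
gripper_force: 4.0
```

Pin is pinched (11.7 mm). Swing along the arc: 5° per row, 7.35 mm.

Call:
move_arm(rows=[[[0.05,-0.3,-7.35,0,0,0,-1],[0.05,-0.3,-7.35,0,0,0,-1],[0.05,-0.3,-7.35,0,0,0,-1],[0.05,-0.3,-7.35,0,0,0,-1],[0.05,-0.3,-7.35,0,0,0,-1],[0.05,-0.3,-7.35,0,0,0,-1],[0.05,-0.3,-7.35,0,0,0,-1],[0.05,-0.3,-7.35,0,0,0,-1],[0.05,-0.3,-7.35,0,0,0,-1],[0.05,0,0,0,0,0,0]]])

```text
clock: 16.4
tool_pos: [0.4963, 0.1092, 0.1099]
ee_rot: [0.474, -3.106, 0.0]
wrist_force: [-0.9, -0.8, 1.2]
gripper_width: 0.0116
gripper_force: 4.0
```

```bash
python3 - <<'E'
from h import *
p=sense()["tool_pos"]-np.array([.5763,.1353,0]); print(np.hypot(p[0],p[1]),np.degrees(np.arctan2(p[1],p[0]))%360)
E
```

```text
0.08418265105241743 198.09068641033159
```

Call:
move_arm(rows=[[[0.05,-0.3,-7.35,0,0,0,-1],[0.05,-0.3,-7.35,0,0,0,-1],[0.05,-0.3,-7.35,0,0,0,-1],[0.05,-0.3,-7.35,0,0,0,-1],[0.05,-0.3,-7.35,0,0,0,-1],[0.05,-0.3,-7.35,0,0,0,-1],[0.05,-0.3,-7.35,0,0,0,-1],[0.05,-0.3,-7.35,0,0,0,-1],[0.05,-0.3,-7.35,0,0,0,-1],[0.05,-0.3,-7.35,0,0,0,-1]]])

```text
clock: 17.4
tool_pos: [0.5438, 0.0565, 0.1099]
ee_rot: [1.743, -2.612, 0.0]
wrist_force: [-1.8, -2.1, 2.1]
gripper_width: 0.0117
gripper_force: 4.0
```

Call:
move_arm(rows=[[[0.05,0,-3,0,0,0,-0.4],[0.05,0,-2,0,0,0,-0.3],[0.05,0,-2,0,0,0,-0.3],[0.05,0,-2,0,0,0,0],[0.05,0,0,0,0,0,0]]])

```text
clock: 17.9
tool_pos: [0.5527, 0.0536, 0.1098]
ee_rot: [1.854, -2.536, 0.001]
wrist_force: [-1.4, -4.9, 1.5]
gripper_width: 0.0117
gripper_force: 4.0
```

```bash
python3 - <<'E'
from h import *
p=sense()["tool_pos"]-np.array([.5763,.1353,0]); print(np.hypot(p[0],p[1]),np.degrees(np.arctan2(p[1],p[0]))%360)
E
```

```text
0.08506528595992843 253.88613748136288
```

Call:
move_arm(rows=[[[0.05,0,-2,0,0,0,0],[0.05,0,-2,0,0,0,0],[0.05,0,0,0,0,0,0]]])

```text
clock: 18.2
tool_pos: [0.5543, 0.0535, 0.1093]
ee_rot: [1.852, -2.533, -0.006]
wrist_force: [-7.2, -0.7, 4.1]
gripper_width: 0.012
gripper_force: 4.0
```

Call:
move_arm(rows=[[[0.28,0,4,0,0,0,0],[0.28,0,0,0,0,0,0],[0.28,0,0,0,0,0,0],[0.28,0,0,0,0,0,0],[0.28,0,0,-10,0,0,0],[0.28,0,0,-30,0,0,0],[0.28,0,0,-45,0,0,0],[0.28,45,0,-20,0,0,0],[0.28,45,0,0,0,0,0],[0.28,45,0,0,0,0,0]]])

```text
clock: 19.2
tool_pos: [0.5128, -0.0717, 0.2165]
ee_rot: [1.842, -2.541, 0.011]
wrist_force: [1.4, -0.6, 0.7]
gripper_width: 0.0256
gripper_force: 0.0
```

Call:
move_arm(rows=[[[0.28,45,0,0,0,0,0],[0.28,0,0,0,0,0,0],[0.28,0,0,0,0,0,0],[0.28,0,0,0,0,0,0]]])

```text
clock: 19.6
tool_pos: [0.5049, -0.0945, 0.2144]
ee_rot: [1.799, -2.545, 0.032]
wrist_force: [0.1, 0.3, -0.7]
gripper_width: 0.0257
gripper_force: 0.0
```

```bash
python3 - <<'E'
from h import *
s=snapshot("side"); t=snapshot("top")
a=cv2.resize(s["img"][230:320,200:300],(400,360)); b=cv2.resize(t["img"][160:250,150:250],(400,360))
cv2.imwrite("pics/s7.png",np.hstack([a,b])[:,:,::-1])
E
```

```text
(no output)
```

View pics/s7.png

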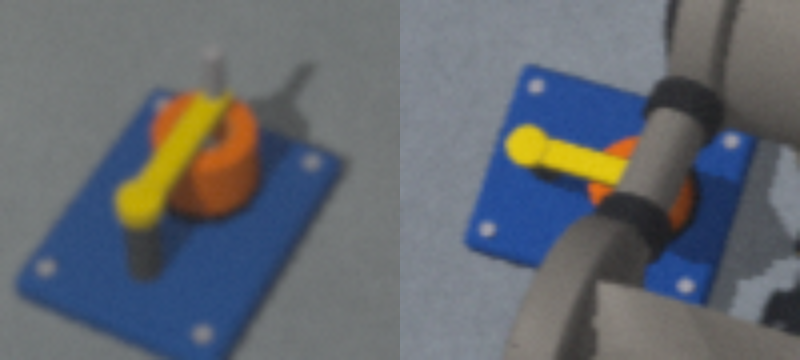

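The keeper lies over the roll (left crop, hinge 140,200 to pin 212,60), along the stand's y direction, at its stop (7 N at contact). The robot is clear.

```bash
python3 -c "
from station import *
print(job_done())"
```

```text
the job is handed in; nothing more can be done
None
```

I pushed the orange roll home on the post and swung the yellow keeper over it to its stop; the job was handed in at about 20 s of the 51 s, with no verdict returned.

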